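Move the loaded weight pan to the keeper hooks

TASK

Take the loaded weight pan off the open hooks and hang it on the other stand, whose hooks have keepers, without ever setting it down or tipping its weights: lower its bar gently onto the flat front of the two arms, slide it back under the keepers and let it down into the notches, then let go. That fork is clamped at an unknown height, so find it by feel: do not force the pan against either stand and do not let it drop; leave everything else on the bench where it is.

Things in the scene. Friction and masses are not known exactly. Their poses are not given: they have to be found in the camera images.
- pan: Aluminium weight pan: tray 100 (x) x 130 (y) x 16 mm high, floor 4 mm, two flat upright legs (10 x 4 mm) at y = +-62 mm, a round cross bar between their tops and a grip tab on the bar. 0.25 to 0.38 kg, plus 0.2 kg of weights. Origin: centre of the tray's underside; z up, y along the bar. Starts hung on the open stand, square to it.
- pan_grip (a point): Where to grip the pan: in the upright tab, 45 mm above the bar's centre line. The tab is 12 mm thick (pan x), 26 mm wide (pan y) and ends 25 mm above this point. Grip from above across the 12 mm (fingers closing along pan x). Axes as the pan.
- pan_bar (a point): Middle of the pan's cross bar: round, 8 mm diameter, 124 mm long along pan y, 120 mm above the tray's underside, 45 mm below pan_grip. Axes as the pan.
- big_weight_mid (a point): Centre of the larger brass weight (36 mm diameter, 22 mm high, 0.15 kg), standing loose in the pan.
- small_weight_mid (a point): Centre of the smaller brass weight (24 mm diameter, 18 mm high, 0.05 kg), standing loose in the pan.
- open_stand: Fixed stand holding the pan at the start: base plate 150 x 120 x 12 mm, 12 mm rod 278 mm high, origin on the rod's axis at bench level, z up. Two arms (10 mm wide, at y = +-38 mm) point to its -x, ending 126 mm from the rod. They pass between the pan's legs, under its bar and above its tray, so the pan leaves them to -x.
- open_notch (a point): Floor of the open stand's two notches, mid-way between the arms: 112 mm from the rod, 190 mm above the bench. Notches 14 mm wide, 9 mm deep, open above (hung bar's centre 4 mm above this). Lift the bar 20 mm, then draw it at least 70 mm to -x before raising further. Axes as the stand.
- keeper_stand: Fixed stand that is to receive the pan: same base and rod, origin on the rod's axis at bench level, z up. Two steel arms (10 mm wide, y = +-38 mm) point to its -x, tips 171 mm from the rod. Their fork is rigidly clamped at an unmeasured height: the flats lie anywhere from 173 to 217 mm above the bench (two points below: mid height only).
- keeper_flat (a point): Where to land the bar: 147 mm from the rod, mid-way between the arms. The arms' flats, open above, run from 165 to 129 mm from the rod; at the tip a lip 6 mm thick, 6 mm high. x and y true; height (195 mm) is only the middle of the range, true one up to 22 mm off. Come in from the stand's -x above the lips, arms between bar and tray.
- keeper_notch (a point): Centre of the notch floors, 112 mm from the rod, 14 mm wide, 5 mm below the flats (seated bar's centre: 1 mm below flats), wall behind. A fixed keeper block covers each arm from 129 to 95 mm from the rod, underside 11 mm, top 48 mm above the flats. x and y true; height (190 mm) is only the middle of the range, as for the flats.
- spare_weight_mid (a point): Centre of a spare brass weight (36 mm diameter, 22 mm high) standing on the bench between the stands; leave it alone.
- coil_a: Yellow plastic coil stand, an upturned channel 80 x 100 x 34 mm with a copper coil on top (54 mm high in all), at the left of the bench; origin under its centre; leave it alone.
- coil_b: White plastic coil stand, same shape, at the right of the bench; origin under its centre; leave it alone.
- driver_grip (a point): Handle of a screwdriver lying in front, to the right; leave it alone.
- magnet: Dark bar magnet 75 x 16 x 12 mm lying in front, origin under its centre; leave it alone.
- tap_key: Black tapping key 110 x 40 mm, about 35 mm high, lying in front, to the left; origin under its centre; leave it alone.
Not all that is in view belongs to the job. What is shaped like the pan but brown or turquoise is not meant. Leave any green or red look-alike of the part that bears big_weight_mid alone.

How it is judged:
By the outcome, as a careful person would: the job done as asked, in the order asked, and still so for the second after the job is handed in, with the robot touching nothing.
It also fails if it takes over 72 s, if anything falls off the work surface, if the arm or the gripper's body presses on something with over 40 N, if the wrist force passes 120 N, or if a joint passes its speed limit or range.

ROBOT

A 6-joint arm with a two-finger parallel gripper is mounted at the origin on the work surface. World frame = base frame: x ahead of the robot, y to its left, z up, the work surface at z = 0. Lengths are in mm, angles in rad, forces in N, time in s.
With the tool pointing down it reaches from about 275 to 1000 mm from the base axis. Payload 8.4 kg.
Tool frame: the origin (TCP) lies midway between the tips of the shut fingers; the grasp point (between the pads) lies 19 mm behind it (r.grip_point_offset is the distance from the TCP to the grasp point, in mm); z points along the fingers, x is the direction in which the jaws open and shut, and the axes are right-handed (so a half turn about z gives the same grasp; the last joint's range is limited). The gripper opens to 85 mm and grips with 20 to 120 N. Pads are 22 mm wide; open, the fingers measure 114 mm over their backs; the gripper's body (76 mm by 85 mm) begins 54 mm behind the grasp point. The pads swing forward as they close: fully open they stand 13 mm farther back than shut.
Start: joints at [-1.201, 0.353, 1.633, -0, 1.155, -0.002], TCP at [227.057, -582.3, 231.281] pointing down, gripper open.
Joint ranges: [-2.63, 2.63], [-0.92, 2.1], [0.06, 2.66], [-1.3, 4.44], [0, 2.69], [-3.02, 3.02]. Speed limits (rad/s): [2.22, 2.22, 2.79, 3.14, 3.14, 3.14].

INTERFACE

Orientations are given as [roll, pitch, yaw] about the fixed x, y, z axes, in that order (R = Rz(yaw) Ry(pitch) Rx(roll)).
In Python, from rig import monitor, vision, sign_off, r gives the robot as it stands.
- The arm moves only by the shell command python3 -m inch 'ROWS' [FORCE]. ROWS is JSON, a list of rows, each an object with "dp": the shift along the tool's x, y, z in mm, a list of three; "angular": the turn, a rotation vector about the tool's x, y, z in rad, a list of three; "fingers": the closure in counts, from 0 (fully open) to 255 (shut). A call has 1 to 12 rows; each row is the pose to reach, as a shift and turn from the pose commanded when the call began, along the tool's axes at that moment; what a row does not reach only later rows make up. A row lasts 1/12 s, in which the tool goes at most 41.7 mm and 7.16 degrees, less where a joint would pass 70% of its speed; a pose out of reach is approached as far as the arm can. A call with a gripper value outside its range is refused whole. The fingers move at their own pace and stop on an object; FORCE is the grip in N (left out, the last holds). Time passes only in rows, so rows that repeat a pose let the fingers close. It gives the time, the measured TCP pose, the force and the opening at its end, in the units of the state.
- monitor.sense(): the state, without advancing time (a new reading comes with each control period).
- vision.grab_frame(name): name is "side" or "top"; returns (picture, depth): 480x640x3 uint8, blue, green, red; 480x640 float32, mm along the optical axis (not along the pixel's ray), 0 where there is no reading.
- vision.camera_params(name): a dict with "fx", "fy", "cx", "cy" (pixels), "distortion" ([k1, k2, p1, p2, k3] as OpenCV has them; the pictures are not rectified), "R" (3x3) and "t" (3): a world point X has camera coordinates R X + t. Camera axes: x right, y down, z forward; pixel columns grow to the right and rows downward; lengths in mm; the calibration is good to about 2 mm. A picture is of the moment at which its call begins. camera_params takes no time and is no camera call.
- sign_off(): hands the job in, once; it reports no verdict.
The state is a dict: "clock": time; "qpos": joint angles; "qvel": joint speeds; "joint_efforts": joint torques, N m; "eef_pos": TCP position; "tcp_rot": TCP orientation; "contact_force": force on the tool from outside, world axes, zero at the start; "wrist_torque": the same for the moment, N m; "opening": opening from 0.0 (shut) to 1.0 (fully open).
Only numpy, scipy, OpenCV 4.12 (cv2) and the standard library are available. Lean on these libraries where they do the work, as an engineer would, in place of code of your own. Each camera call takes 0.05 s, during which the arm holds its last target.

## Working session

There is one attempt and no reset: what is moved stays moved. The work goes in short steps, Python scripts to look and compute and a shell command to move; the robot and the scene stay as the last step left them, time stands still between calls to the robot, and variables do not carry over. Pictures are saved under pics/ and viewed, and the job is handed in when it is done.

```bash
ls; mkdir -p pics; python3 - <<'E'
from rig import monitor, vision, r
import cv2
print(monitor.sense())
for n in ("side","top"):
    p,d=vision.grab_frame(n); cv2.imwrite(f"pics/{n}0.png",p)
    import numpy as np; np.save(f"pics/{n}0_d.npy",d)
    c=vision.camera_params(n); print(n,c)
print(r.grip_point_offset)
E
```

```text
pics
{'clock': 0.0, 'qpos': array([-1.20137565e+00,  3.53655101e-01,  1.63416982e+00, -4.24105109e-06,
        1.15518794e+00, -2.40578085e-03]), 'qvel': array([ 0.00188301, -0.00052511,  0.00036892, -0.0011559 ,  0.0003762 ,
       -0.00147155]), 'joint_efforts': array([ 1.86070676e-03, -6.05248189e+01, -3.42070127e+01,  4.78273591e-05,
        9.35248390e-03,  7.18245985e-06]), 'eef_pos': array([ 226.89065324, -581.83214593,  230.54206843]), 'tcp_rot': array([ 3.14159219e+00,  1.42021490e-03, -1.19896816e+00]), 'contact_force': array([-0.44437567, -0.12988986, -0.00997972]), 'wrist_torque': array([-0.03265624, -0.02509277, -0.02735592]), 'opening': 0.998262576038877}
side {'fx': 453.80599340393735, 'fy': 453.80599340393735, 'cx': 316.1189034977468, 'cy': 236.7374855210436, 'distortion': array([0.03936648, 0.        , 0.        , 0.        , 0.        ]), 'R': array([[-0.99842234, -0.05539034,  0.00920557],
       [-0.04585669,  0.70974794, -0.70296161],
       [ 0.03240365, -0.70227471, -0.71116822]]), 't': array([ 487.78830025,  152.87477517, 1354.84922265])}
top {'fx': 433.7278302611724, 'fy': 433.7278302611724, 'cx': 315.76637197651416, 'cy': 235.9562517397652, 'distortion': array([0.00213837, 0.        , 0.        , 0.        , 0.        ]), 'R': array([[ 0.0031028 , -0.99997542, -0.00628678],
       [-0.98276564, -0.00188729, -0.18484623],
       [ 0.18482983,  0.00675197, -0.98274735]]), 't': array([ -30.22525497,  546.64017817, 1165.2040589 ])}
18.700000000000003
```

View pics/side0.png

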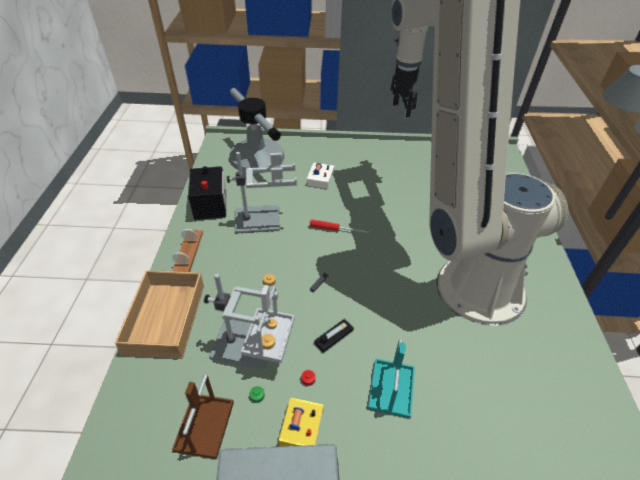

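View pics/top0.png

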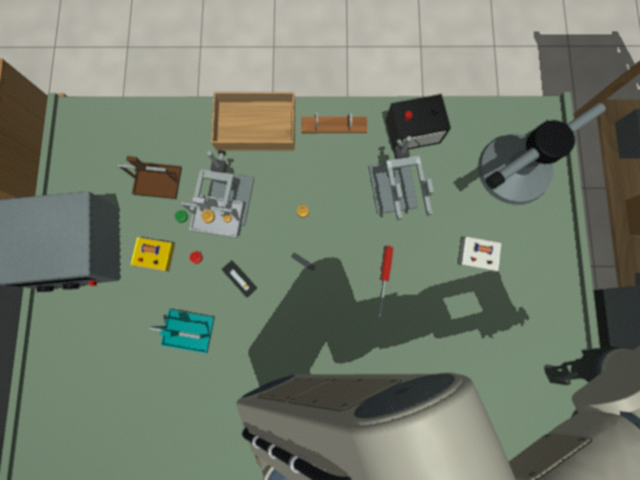

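```bash
python3 - <<'E'
import cv2
s=cv2.imread("pics/side0.png");t=cv2.imread("pics/top0.png")
cv2.imwrite("pics/c1.png",cv2.resize(s[250:380,190:320],(780,780))[:600] if 0 else cv2.resize(s[260:370,190:320],(709,600),interpolation=cv2.INTER_CUBIC))
cv2.imwrite("pics/c2.png",cv2.resize(t[140:245,170:270],(571,600),interpolation=cv2.INTER_CUBIC))
cv2.imwrite("pics/c3.png",cv2.resize(s[140:240,215:315],(600,600),interpolation=cv2.INTER_CUBIC))
cv2.imwrite("pics/c4.png",cv2.resize(t[130:230,355:455],(600,600),interpolation=cv2.INTER_CUBIC))
E
```

```text
(no output)
```

View pics/c1.png

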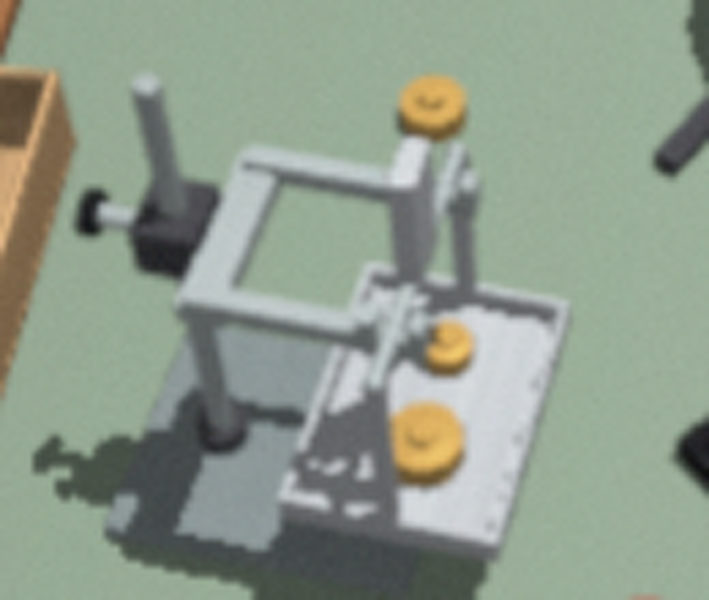

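View pics/c2.png

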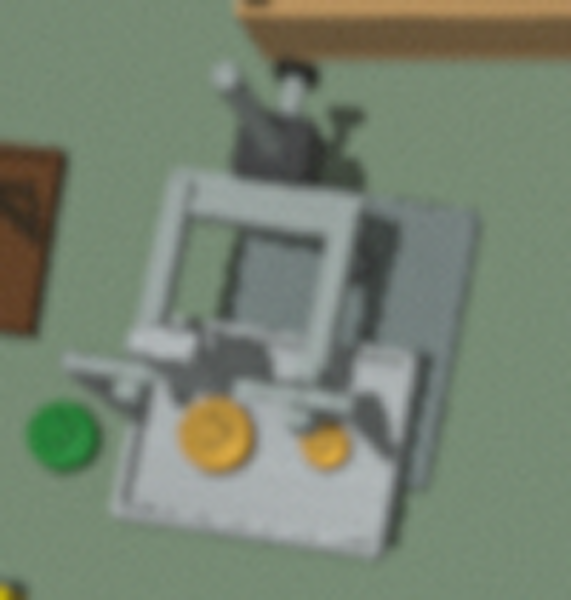

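View pics/c3.png

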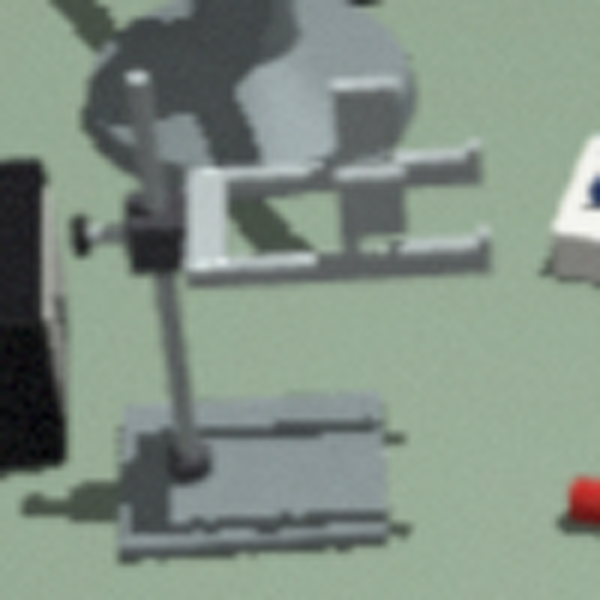

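View pics/c4.png

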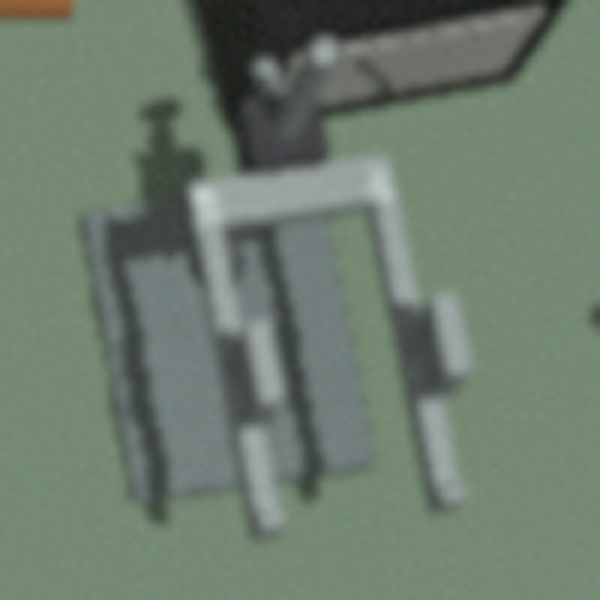

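```bash
cat > h.py <<'E'
import numpy as np, cv2
from rig import vision
def rays(n,uv):
    c=vision.camera_params(n); K=np.array([[c['fx'],0,c['cx']],[0,c['fy'],c['cy']],[0,0,1]])
    q=cv2.undistortPoints(np.array(uv,float).reshape(-1,1,2),K,np.array(c['distortion']))[:,0]
    return np.c_[q,np.ones(len(q))],c['R'],c['t']
def plane(n,uv,z):
    q,R,t=rays(n,uv); o=-R.T@t; d=q@R
    return o+d*((z-o[2])/d[:,2])[:,None]
def cloud(n,d):
    v,u=np.mgrid[:480,:640]; q,R,t=rays(n,np.c_[u.ravel(),v.ravel()])
    return ((q*d.reshape(-1,1)-t)@R).reshape(480,640,3)
def tri(uvs,uvt):
    A=[];b=[]
    for n,uv in(("side",uvs),("top",uvt)):
        q,R,t=rays(n,[uv]);o=-R.T@t;d=q[0]@R;d/=np.linalg.norm(d);P=np.eye(3)-np.outer(d,d);A.append(P);b.append(P@o)
    X=np.linalg.solve(sum(A),sum(b)); return X,[round(float(np.linalg.norm(A[i]@X-b[i])),1) for i in(0,1)]
def proj(n,X):
    c=vision.camera_params(n); K=np.array([[c['fx'],0,c['cx']],[0,c['fy'],c['cy']],[0,0,1]])
    return cv2.projectPoints(np.array(X,float).reshape(-1,3),cv2.Rodrigues(c['R'])[0],c['t'],K,np.array(c['distortion']))[0][:,0]
E
python3 - <<'E'
from h import *
np.set_printoptions(precision=1,suppress=True)
pr=lambda n,cx,cy,x0,y0,s:(x0+cx/s,y0+cy/s)
print("rod open",tri((190+146/5.4545,260+80/5.4545),(170+226/5.714,140+75/5.714)))
print("rod keep",tri((215+137/6,140+75/6),(355+322/6,130+50/6)))
for n in("top","side"):
    d=np.load(f"pics/{n}0_d.npy"); P=cloud(n,d)
    z=P[...,2]; print(n,"bench z",np.median(z[300:340,220:300]) )
    h=np.clip(z,-20,300); h=((h+20)/320*255).astype(np.uint8)
    im=cv2.applyColorMap(h,cv2.COLORMAP_JET); im[d==0]=0
    for k,(a,b,c,e) in enumerate([(140,245,170,270),(130,230,355,455)] if n=="top" else [(260,370,190,320),(140,240,215,315)]):
        cv2.imwrite(f"pics/d{n}{k}.png",cv2.resize(im[a:b,c:e],None,fx=5,fy=5,interpolation=0))
    for nm,b in (("open",(140,245,150,290)),("keep",(110,230,340,455))) if n=="top" else (("open",(260,370,190,320)),("keep",(140,240,215,315))):
        Q=P[b[0]:b[1],b[2]:b[3]].reshape(-1,3); v=d[b[0]:b[1],b[2]:b[3]].ravel()>0;Q=Q[v]
        hist=np.histogram(Q[:,2],np.arange(-10,310,8)); print(nm,dict(zip(hist[1][:-1].astype(int).tolist(),hist[0].tolist())))
E
```

```text
rod open (array([703.7, 221.9, 273.8]), [0.2, 0.2])
rod keep (array([ 740. , -250.1,  275. ]), [0.8, 0.8])
top bench z 0.3147312701053644
open {-10: 2039, -2: 7688, 6: 1078, 14: 470, 22: 113, 30: 175, 38: 76, 46: 99, 54: 150, 62: 24, 70: 495, 78: 506, 86: 294, 94: 126, 102: 16, 110: 11, 118: 47, 126: 11, 134: 7, 142: 7, 150: 10, 158: 7, 166: 23, 174: 105, 182: 410, 190: 358, 198: 88, 206: 17, 214: 15, 222: 18, 230: 20, 238: 16, 246: 21, 254: 25, 262: 56, 270: 14, 278: 10, 286: 0, 294: 0}
keep {-10: 1159, -2: 7115, 6: 1507, 14: 648, 22: 47, 30: 56, 38: 69, 46: 60, 54: 79, 62: 83, 70: 58, 78: 71, 86: 63, 94: 88, 102: 504, 110: 738, 118: 18, 126: 38, 134: 15, 142: 0, 150: 0, 158: 0, 166: 6, 174: 88, 182: 452, 190: 369, 198: 86, 206: 35, 214: 35, 222: 38, 230: 37, 238: 132, 246: 8, 254: 7, 262: 8, 270: 14, 278: 10, 286: 0, 294: 0}
side bench z 77.27188628458265
open {-10: 1675, -2: 7096, 6: 1340, 14: 314, 22: 95, 30: 67, 38: 57, 46: 64, 54: 96, 62: 23, 70: 592, 78: 633, 86: 411, 94: 151, 102: 33, 110: 18, 118: 16, 126: 14, 134: 18, 142: 16, 150: 11, 158: 11, 166: 34, 174: 154, 182: 500, 190: 397, 198: 108, 206: 29, 214: 27, 222: 30, 230: 29, 238: 31, 246: 35, 254: 32, 262: 65, 270: 15, 278: 11, 286: 0, 294: 0}
keep {-10: 1189, -2: 4594, 6: 994, 14: 352, 22: 356, 30: 367, 38: 245, 46: 120, 54: 82, 62: 64, 70: 56, 78: 78, 86: 51, 94: 46, 102: 138, 110: 79, 118: 9, 126: 6, 134: 7, 142: 9, 150: 7, 158: 1, 166: 20, 174: 148, 182: 389, 190: 187, 198: 41, 206: 52, 214: 52, 222: 57, 230: 60, 238: 68, 246: 7, 254: 8, 262: 10, 270: 11, 278: 2, 286: 0, 294: 0}
```

```bash
python3 - <<'E'
from h import *
np.set_printoptions(precision=1,suppress=True)
D={n:np.load(f"pics/{n}0_d.npy") for n in("top","side")}
box={"top":dict(open=(140,245,150,290),keep=(110,230,340,455)),"side":dict(open=(260,370,190,320),keep=(140,240,215,315))}
P={n:cloud(n,D[n]) for n in D}
for n in P:
  for nm in("open","keep"):
    a,b,c,e=box[n][nm]; Q=P[n][a:b,c:e].reshape(-1,3); Q=Q[D[n][a:b,c:e].ravel()>0]
    def sel(lo,hi,x0,x1,y0,y1): return Q[(Q[:,2]>lo)&(Q[:,2]<hi)&(Q[:,0]>x0)&(Q[:,0]<x1)&(Q[:,1]>y0)&(Q[:,1]<y1)]
    if nm=="open":
        T=sel(254,285,500,680,100,350); print(n,"tab top",len(T),np.median(T,0),T.min(0),T.max(0), cv2.minAreaRect(T[:,:2].astype(np.float32)))
        T=sel(60,110,400,800,100,350); print("tray",len(T),np.median(T,0), cv2.minAreaRect(T[:,:2].astype(np.float32)))
        T=sel(-1000,1000,680,720,200,250);
    else:
        T=sel(230,252,560,720,-400,-150); print(n,"keepers",len(T),np.median(T,0))
        k=cv2.kmeans(T[:,1].astype(np.float32),2,None,(3,50,.1),5,0)[1].ravel()
        for i in(0,1): R=T[k==i]; print("  ",len(R),np.median(R,0),R[:,2].std(),cv2.minAreaRect(R[:,:2].astype(np.float32)))
        # arms
        T=sel(170,215,540,640,-400,-150); print("arms front",len(T),np.median(T,0))
        k=cv2.kmeans(T[:,1].astype(np.float32),2,None,(3,50,.1),5,0)[1].ravel()
        for i in(0,1):
            R=T[k==i]; print("  ",len(R),np.median(R,0),cv2.fitLine(R[:,:2].astype(np.float32),cv2.DIST_HUBER,0,.01,.01).ravel(),R[:,0].min())
    # rod
    for lo in(150,):
        pass
E
```

```text
top tab top 66 [593.8 244.7 263.5] [586.2 232.5 256.1] [600.6 258.5 268.7] ((593.7386474609375, 245.53878784179688), (26.11805534362793, 13.042099952697754), 84.5204849243164)
tray 1416 [586.3 246.   79.7] ((597.31494140625, 245.62733459472656), (131.11553955078125, 100.95594024658203), 81.04576110839844)
top keepers 158 [ 629.3 -297.   240.9]
   83 [ 634.  -302.3  241.3] 3.388965002293606 ((635.9051513671875, -303.02862548828125), (34.395023345947266, 11.008257865905762), 8.082619667053223)
   75 [ 623.6 -227.7  240.7] 3.2233447806214754 ((624.70654296875, -228.37461853027344), (34.887603759765625, 10.372543334960938), 9.258257865905762)
arms front 291 [ 601.9 -297.8  193.3]
   144 [ 598.5 -230.5  193.3] [   1.     0.2  603.  -228.7] 565.4316803818864
   147 [ 606.2 -306.   193.3] [   1.     0.2  609.1 -304.7] 577.681222384701
side tab top 72 [591.9 252.4 263.5] [584.  234.9 254.2] [599.4 262.5 268.6] ((591.8941040039062, 248.97494506835938), (27.30686378479004, 12.016474723815918), 80.99602508544922)
tray 1833 [588.8 257.5  79.8] ((627.6439208984375, 244.03921508789062), (135.57875061035156, 168.24899291992188), 81.30048370361328)
side keepers 107 [ 626.3 -231.3  238.6]
   57 [ 620.3 -222.8  239.3] 3.8425232889561194 ((621.0901489257812, -224.05397033691406), (34.502201080322266, 16.75140380859375), 17.2358455657959)
   50 [ 634.4 -298.5  238. ] 3.791464799768469 ((632.7305297851562, -299.8678894042969), (31.679990768432617, 14.606500625610352), 4.479639530181885)
arms front 299 [ 604.3 -230.4  189.8]
   189 [ 607.6 -225.4  189.3] [   1.     0.2  605.9 -225.2] 564.873200907351
   110 [ 600.6 -303.5  190. ] [   1.     0.1  601.9 -302.9] 574.6729392707373
```

View pics/dtop0.png

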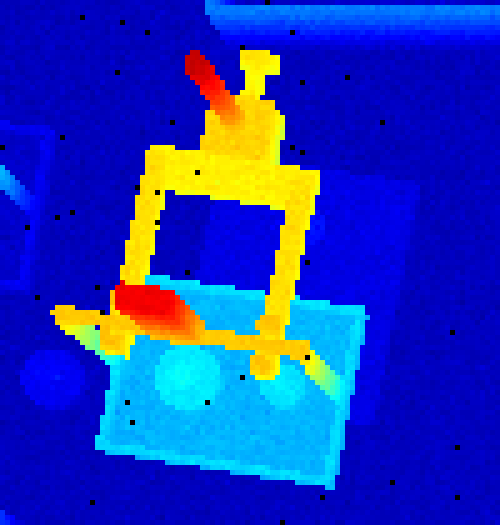

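View pics/dtop1.png

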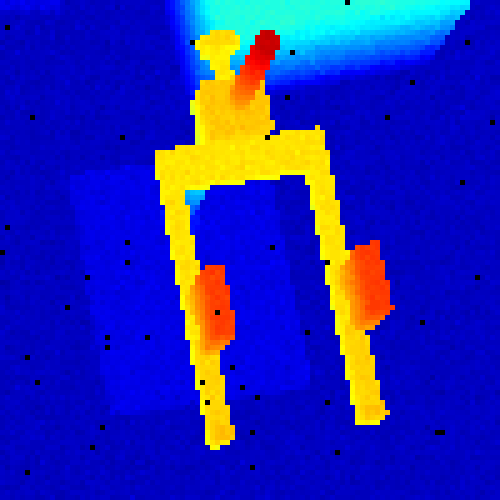

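```bash
python3 - <<'E'
from h import *
np.set_printoptions(precision=2,suppress=True)
D={n:np.load(f"pics/{n}0_d.npy") for n in("top","side")}
P={n:cloud(n,D[n]) for n in D}
for n in P:
  Q=P[n][D[n]>0]
  def sel(lo,hi,x0,x1,y0,y1): return Q[(Q[:,2]>lo)&(Q[:,2]<hi)&(Q[:,0]>x0)&(Q[:,0]<x1)&(Q[:,1]>y0)&(Q[:,1]<y1)]
  for nm,cx,cy in(("open",704,222),("keep",740,-250)):
    T=sel(225,290,cx-30,cx+30,cy-30,cy+30); print(n,nm,"rod",len(T),np.median(T,0)); T=T[T[:,2]>270]; print("  top",len(T),np.median(T,0))
    T=sel(180,206,cx-100,cx-55,cy-60,cy+70)  # arms
    k=cv2.kmeans(T[:,1].astype(np.float32),2,None,(3,50,.1),5,0)[1].ravel()
    for i in(0,1):
      R=T[k==i]; v=cv2.fitLine(R[:,:2].astype(np.float32),cv2.DIST_HUBER,0,.01,.01).ravel(); print("  arm",len(R),np.median(R,0),np.degrees(np.arctan2(v[1],v[0])),v[2:])
    T=sel(6,18,cx-160,cx+60,cy-110,cy+110)
    T=T[(T[:,2]>8)]; print("  base",len(T),cv2.minAreaRect(T[:,:2].astype(np.float32)))
  T=sel(76,300,540,680,160,340); 
  T=sel(186,206,560,620,170,320); v=cv2.fitLine(T[:,:2].astype(np.float32),cv2.DIST_HUBER,0,.01,.01).ravel(); print("bar-ish",len(T),v,T[:,1].min(),T[:,1].max(),np.median(T,0))
  for x0,x1,y0,y1,nm in((500,700,150,350,'w'),):
    pass
E
```

```text
top open rod 62 [701.79 221.08 261.74]
  top 24 [703.84 222.51 277.62]
  arm 84 [627.78 196.12 188.96] -9.954263 [627.67 196.03]
  arm 63 [634.04 272.83 189.  ] -19.546356 [631.66 272.82]
  base 830 ((651.0693359375, 202.42315673828125), (169.59243774414062, 194.5580596923828), 89.78604125976562)
top keep rod 65 [ 737.82 -247.    259.66]
  top 24 [ 740.52 -247.95  277.7 ]
  arm 68 [ 665.6  -220.56  188.14] 6.056136 [ 665.09 -220.43]
  arm 65 [ 667.04 -297.17  188.53] 0.35438326 [ 661.59 -297.2 ]
  base 1441 ((688.6746826171875, -265.8077392578125), (194.7391815185547, 169.80982971191406), 74.99150085449219)
bar-ish 244 [  0.12   0.99 594.34 242.61] 181.6559697931742 311.03937296245493 [594.63 216.79 196.4 ]
side open rod 96 [702.77 228.83 255.59]
  top 26 [703.94 227.37 277.09]
  arm 128 [624.99 278.76 190.09] -10.412166 [624.48 279.68]
  arm 84 [631.96 200.61 189.06] -8.661917 [631.32 201.03]
  base 1162 ((669.8529663085938, 231.08935546875), (124.57722473144531, 149.09901428222656), 81.66909790039062)
side keep rod 63 [ 739.74 -242.83  253.14]
  top 13 [ 739.71 -242.83  276.26]
  arm 60 [ 662.98 -218.33  186.99] 13.29718 [ 661.91 -217.67]
  arm 54 [ 662.8  -294.61  188.05] 8.276629 [ 660.98 -294.05]
  base 977 ((703.4517822265625, -249.926025390625), (149.00875854492188, 127.18353271484375), 7.557490348815918)
bar-ish 273 [  0.19   0.98 592.73 256.05] 183.98933116928373 314.0012446229916 [594.34 274.41 196.56]
```

Candidates for the pan (side view): silver (268,335), brown (205,425), turquoise (392,385). The close crop shows the silver one hung on the open stand with two brass weights in it, at (268,341) and (272,323), so that is the pan. The others I leave alone are the green (257,394) and red (308,377) weights and the spare brass weight (270,280). Measured tab centre is about (593,247), top at 264 as it should be, yaw −9°. The keeper blocks' mid-point is about (629,-264), yaw 8.7°, with flats at about 191.

```bash
cat > go.py <<'E'
import sys,numpy as np
from rig import monitor
from scipy.spatial.transform import Rotation as Ro
np.set_printoptions(precision=2,suppress=True)
def st():
    s=monitor.sense(); print("t %.2f pos %s rpy %s F %s M %s op %.3f"%(s['clock'],s['eef_pos'],s['tcp_rot'],s['contact_force'],s['wrist_torque'],s['opening'])); return s
def to(x,y,z,yawdeg):
    s=st(); R=Ro.from_euler('xyz',s['tcp_rot']); T=Ro.from_euler('xyz',[np.pi,0,np.radians(yawdeg)])
    print("dp",R.inv().apply(np.array([x,y,z])-s['eef_pos']),"ang",(R.inv()*T).as_rotvec().round(4))
if len(sys.argv)>4: to(*map(float,sys.argv[1:5]))
elif __name__=="__main__": st()
E
python3 go.py 593.3 247 330 -9
python3 -m inch '[{"dp":[0,0,-60],"angular":[0,0,0],"fingers":0},{"dp":[0,0,-100],"angular":[0,0,0],"fingers":0},{"dp":[-320,-320,-100],"angular":[0,0,-0.5],"fingers":0},{"dp":[-320,-320,-100],"angular":[0,0,-0.5],"fingers":0},{"dp":[-320,-320,-100],"angular":[0,0,-0.5],"fingers":0},{"dp":[-320,-320,-100],"angular":[0,0,-0.5],"fingers":0},{"dp":[-320,-320,-100],"angular":[0,0,-0.5],"fingers":0},{"dp":[-320,-320,-100],"angular":[0,0,-0.5],"fingers":0},{"dp":[-320,-320,-100],"angular":[0,0,-0.5],"fingers":0},{"dp":[-320,-320,-100],"angular":[0,0,-0.5],"fingers":0},{"dp":[-320,-320,-100],"angular":[0,0,-0.5],"fingers":0},{"dp":[-320,-320,-100],"angular":[0,0,-0.5],"fingers":0}]' 60
python3 go.py 593.3 247 330 -9
```

```text
t 0.10 pos [ 226.91 -581.9   230.64] rpy [-3.14  0.   -1.2 ] F [ 0.3  -0.21 -0.55] M [ 0.04  0.04 -0.02] op 1.000
dp [-639.28 -642.5   -98.55] ang [-0.    0.   -1.04]
clock: 1.1
eef_pos: [394.5, -199.1, 330.0]
tcp_rot: [-3.142, -0.0, -0.699]
contact_force: [0.8, -0.2, 0.2]
opening: 1.001
t 1.10 pos [ 394.49 -199.05  329.97] rpy [-3.14 -0.   -0.7 ] F [ 0.76 -0.16  0.17] M [-0.   -0.03 -0.05] op 1.001
dp [-134.98 -469.33   -0.03] ang [ 0.   -0.   -0.54]
```

```bash

python3 -m inch '[{"dp":[-135,-469,0],"angular":[0,0,-0.54],"fingers":0},{"dp":[-135,-469,0],"angular":[0,0,-0.54],"fingers":0},{"dp":[-135,-469,0],"angular":[0,0,-0.54],"fingers":0},{"dp":[-135,-469,0],"angular":[0,0,-0.54],"fingers":0},{"dp":[-135,-469,0],"angular":[0,0,-0.54],"fingers":0},{"dp":[-135,-469,0],"angular":[0,0,-0.54],"fingers":0},{"dp":[-135,-469,0],"angular":[0,0,-0.54],"fingers":0},{"dp":[-135,-469,0],"angular":[0,0,-0.54],"fingers":0},{"dp":[-135,-469,0],"angular":[0,0,-0.54],"fingers":0},{"dp":[-135,-469,0],"angular":[0,0,-0.54],"fingers":0},{"dp":[-135,-469,0],"angular":[0,0,-0.54],"fingers":0},{"dp":[-135,-469,0],"angular":[0,0,-0.54],"fingers":0}]'
python3 -m inch '[{"dp":[0,0,0],"angular":[0,0,0],"fingers":0},{"dp":[0,0,0],"angular":[0,0,0],"fingers":0},{"dp":[0,0,0],"angular":[0,0,0],"fingers":0}]'
python3 - <<'E'
from h import *
for n in("top","side"):
    p,d=vision.grab_frame(n); cv2.imwrite(f"pics/{n}1.png",p); np.save(f"pics/{n}1_d.npy",d)
s=cv2.imread("pics/side1.png");t=cv2.imread("pics/top1.png")
a=cv2.resize(s[190:370,170:350],(400,400),interpolation=2);b=cv2.resize(t[120:260,150:290],(400,400),interpolation=2)
cv2.imwrite("pics/e1.png",np.hstack([a,b]))
E
python3 go.py 593.3 247 222 -9
```

```text
clock: 2.1
eef_pos: [593.4, 248.1, 329.2]
tcp_rot: [-3.141, 0.001, -0.158]
contact_force: [0.2, -0.7, -0.5]
opening: 1.0
clock: 2.35
eef_pos: [592.3, 244.4, 329.3]
tcp_rot: [3.14, 0.001, -0.159]
contact_force: [-0.2, -0.3, -0.1]
opening: 1.0
t 2.45 pos [592.45 243.7  329.94] rpy [ 3.14  0.   -0.16] F [ 0.7  -0.15 -0.37] M [-0.01 -0.   -0.02] op 0.999
dp [  0.34  -3.45 107.94] ang [ 0.  0. -0.]
```

View pics/e1.png

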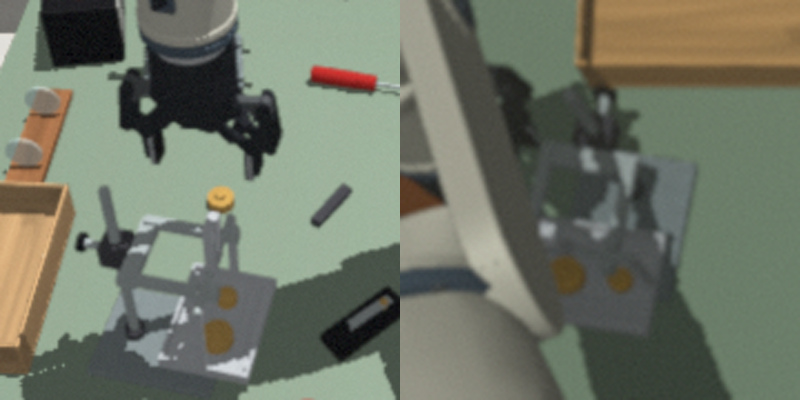

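```bash
python3 - <<'E'
from h import *
np.set_printoptions(precision=1,suppress=True)
d=np.load("pics/side1_d.npy");P=cloud("side",d)
Q=P[190:300,200:310].reshape(-1,3);Q=Q[d[190:300,200:310].ravel()>0]
T=Q[(Q[:,2]>335)&(Q[:,2]<375)&(Q[:,0]<670)&(Q[:,0]>520)&(Q[:,1]>200)&(Q[:,1]<290)]
print(len(T))
k=cv2.kmeans(T[:,0].astype(np.float32),2,None,(3,50,.1),5,0)[1].ravel()
for i in(0,1): R=T[k==i];print(len(R),R.min(0),R.max(0),np.median(R,0))
E
```

```text
164
72 [535.9 247.5 346.1] [551.5 264.2 374.5] [544.1 259.9 362. ]
92 [632.  226.7 343. ] [649.2 250.3 375. ] [636.1 242.2 360.3]
```

```bash

python3 -m inch '[{"dp":[0,-2,25],"angular":[0,0,0],"fingers":0},{"dp":[0,-2,50],"angular":[0,0,0],"fingers":0},{"dp":[0,-2,75],"angular":[0,0,0],"fingers":0},{"dp":[0,-2,95],"angular":[0,0,0],"fingers":0},{"dp":[0,-2,105],"angular":[0,0,0],"fingers":0},{"dp":[0,-2,109],"angular":[0,0,0],"fingers":0},{"dp":[0,-2,109],"angular":[0,0,0],"fingers":0},{"dp":[0,-2,109],"angular":[0,0,0],"fingers":0}]'
python3 go.py 593 246 221 -9
```

```text
clock: 3.12
eef_pos: [593.8, 246.7, 222.2]
tcp_rot: [-3.141, -0.001, -0.16]
contact_force: [0.1, 0.5, 0.2]
opening: 0.997
t 3.12 pos [593.78 246.68 222.24] rpy [-3.14 -0.   -0.16] F [0.12 0.48 0.2 ] M [-0.01  0.04 -0.03] op 0.997
dp [-0.67  0.8   1.24] ang [-0. -0. -0.]
```

```bash

python3 -m inch '[{"dp":[0,0,1],"angular":[0,0,0],"fingers":150},{"dp":[0,0,1],"angular":[0,0,0],"fingers":180},{"dp":[0,0,1],"angular":[0,0,0],"fingers":180},{"dp":[0,0,1],"angular":[0,0,0],"fingers":180},{"dp":[0,0,1],"angular":[0,0,0],"fingers":180},{"dp":[0,0,1],"angular":[0,0,0],"fingers":180}]' 40
python3 - <<'E'
from h import *
p,d=vision.grab_frame("side"); cv2.imwrite("pics/side2.png",p)
cv2.imwrite("pics/e2.png",cv2.resize(p[230:370,200:340],(600,600),interpolation=2))
E
python3 go.py
```

```text
clock: 3.62
eef_pos: [593.2, 246.9, 220.1]
tcp_rot: [-3.141, -0.0, -0.159]
contact_force: [-1.0, 1.0, -0.4]
opening: 0.294
t 3.67 pos [593.17 246.89 220.05] rpy [-3.14 -0.   -0.16] F [ 0.05 -0.55  0.57] M [ 0.05 -0.    0.02] op 0.290
```

View pics/e2.png

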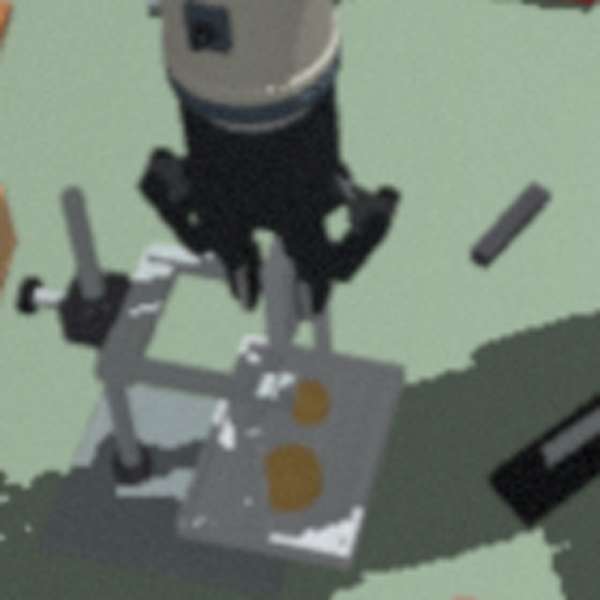

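The view shows the tab at crop (280,290), mid-way between the fingertips at (247,295) and (315,300), so it is centred. Closing now.

```bash

python3 -m inch '[{"dp":[0,0,0],"angular":[0,0,0],"fingers":205},{"dp":[0,0,0],"angular":[0,0,0],"fingers":215},{"dp":[0,0,0],"angular":[0,0,0],"fingers":222},{"dp":[0,0,0],"angular":[0,0,0],"fingers":230},{"dp":[0,0,0],"angular":[0,0,0],"fingers":240},{"dp":[0,0,0],"angular":[0,0,0],"fingers":255},{"dp":[0,0,0],"angular":[0,0,0],"fingers":255},{"dp":[0,0,0],"angular":[0,0,0],"fingers":255}]' 60
python3 go.py
```

```text
clock: 4.33
eef_pos: [593.2, 246.8, 220.0]
tcp_rot: [-3.142, -0.0, -0.159]
contact_force: [-0.1, -0.3, 1.5]
opening: 0.134
t 4.33 pos [593.19 246.83 219.99] rpy [-3.14 -0.   -0.16] F [-0.09 -0.26  1.49] M [-0.03  0.04 -0.03] op 0.134
```

```bash

python3 -m inch '[{"dp":[0,0,-1],"angular":[0,0,0],"fingers":255},{"dp":[0,0,-3],"angular":[0,0,0],"fingers":255},{"dp":[0,0,-6],"angular":[0,0,0],"fingers":255},{"dp":[0,0,-9],"angular":[0,0,0],"fingers":255},{"dp":[0,0,-12],"angular":[0,0,0],"fingers":255},{"dp":[0,0,-15],"angular":[0,0,0],"fingers":255},{"dp":[0,0,-18],"angular":[0,0,0],"fingers":255},{"dp":[0,0,-20],"angular":[0,0,0],"fingers":255},{"dp":[0,0,-20.5],"angular":[0,0,0],"fingers":255},{"dp":[0,0,-20.5],"angular":[0,0,0],"fingers":255},{"dp":[0,0,-20.5],"angular":[0,0,0],"fingers":255}]' 60
python3 go.py 593.2 246.8 240 -9
```

```text
clock: 5.25
eef_pos: [593.1, 246.8, 240.4]
tcp_rot: [3.142, 0.0, -0.159]
contact_force: [-0.5, 0.7, -5.3]
opening: 0.13
t 5.25 pos [593.1  246.79 240.39] rpy [ 3.14  0.   -0.16] F [-0.49  0.68 -5.28] M [ 0.01 -0.03  0.02] op 0.130
dp [ 0.1  -0.03  0.39] ang [ 0.  0. -0.]
```

```bash

python3 -m inch '[{"dp":[-1,0,0],"angular":[0,0,0],"fingers":255},{"dp":[-4,0,0],"angular":[0,0,0],"fingers":255},{"dp":[-9,0,0],"angular":[0,0,0],"fingers":255},{"dp":[-16,0,0],"angular":[0,0,0],"fingers":255},{"dp":[-24,0,0],"angular":[0,0,0],"fingers":255},{"dp":[-33,0,0],"angular":[0,0,0],"fingers":255},{"dp":[-42,0,0],"angular":[0,0,0],"fingers":255},{"dp":[-51,0,0],"angular":[0,0,0],"fingers":255},{"dp":[-60,0,0],"angular":[0,0,0],"fingers":255},{"dp":[-68,0,0],"angular":[0,0,0],"fingers":255},{"dp":[-75,0,0],"angular":[0,0,0],"fingers":255},{"dp":[-80,0,0],"angular":[0,0,0],"fingers":255}]' 60
python3 -m inch '[{"dp":[-3,0,0],"angular":[0,0,0],"fingers":255},{"dp":[-5,0,0],"angular":[0,0,0],"fingers":255},{"dp":[-6,0,0],"angular":[0,0,0],"fingers":255},{"dp":[-6,0,0],"angular":[0,0,0],"fingers":255},{"dp":[-6,0,0],"angular":[0,0,0],"fingers":255}]' 60
python3 - <<'E'
from h import *
p,d=vision.grab_frame("side"); cv2.imwrite("pics/side3.png",p)
cv2.imwrite("pics/e3.png",cv2.resize(p[220:400,190:400],(700,600),interpolation=2))
E
python3 go.py 480 -287 260 8.7
```

```text
clock: 6.25
eef_pos: [513.2, 259.7, 240.6]
tcp_rot: [-3.142, 0.0, -0.159]
contact_force: [0.1, -0.2, -5.2]
opening: 0.136
clock: 6.67
eef_pos: [508.5, 260.4, 240.5]
tcp_rot: [-3.142, -0.0, -0.159]
contact_force: [0.1, -1.4, -5.1]
opening: 0.13
t 6.72 pos [508.55 260.4  240.44] rpy [-3.14 -0.   -0.16] F [ 0.82 -0.27 -4.7 ] M [-0.05 -0.03  0.02] op 0.133
dp [ 58.58 545.01 -19.57] ang [ 0.   -0.   -0.31]
```

View pics/e3.png

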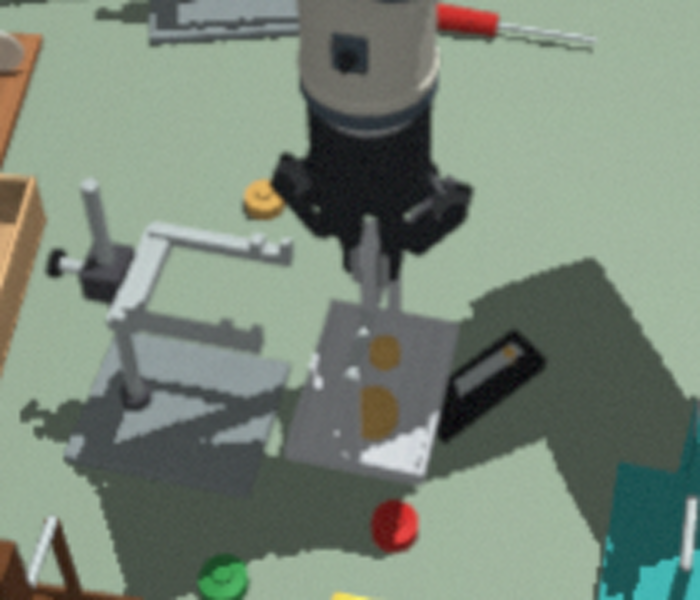

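```bash

python3 -m inch '[{"dp":[0.3,2,0],"angular":[0,0,0],"fingers":255},{"dp":[0.9,6,0],"angular":[0,0,0],"fingers":255},{"dp":[1.8,12,-1],"angular":[0,0,0],"fingers":255},{"dp":[3,20,-2],"angular":[0,0,0],"fingers":255},{"dp":[4.4,30,-3],"angular":[0,0,0],"fingers":255},{"dp":[6.2,42,-4],"angular":[0,0,0],"fingers":255},{"dp":[8.3,56,-5],"angular":[0,0,0],"fingers":255},{"dp":[10.5,71,-6],"angular":[0,0,0],"fingers":255},{"dp":[12.7,86,-7],"angular":[0,0,0],"fingers":255},{"dp":[14.9,101,-8],"angular":[0,0,0],"fingers":255},{"dp":[17.2,116,-9],"angular":[0,0,0],"fingers":255},{"dp":[19.4,131,-10],"angular":[0,0,0],"fingers":255}]' 60
python3 -m inch '[{"dp":[2.2,15,0],"angular":[0,0,0],"fingers":255},{"dp":[4.4,30,0],"angular":[0,0,0],"fingers":255},{"dp":[6.7,45,0],"angular":[0,0,0],"fingers":255},{"dp":[8.9,60,0],"angular":[0,0,0],"fingers":255},{"dp":[11.1,75,0],"angular":[0,0,0],"fingers":255},{"dp":[13.3,90,0],"angular":[0,0,0],"fingers":255},{"dp":[15.5,105,0],"angular":[0,0,0],"fingers":255},{"dp":[17.8,120,0],"angular":[0,0,0],"fingers":255},{"dp":[20,135,0],"angular":[0,0,0],"fingers":255},{"dp":[22.2,150,0],"angular":[0,0,0],"fingers":255},{"dp":[24.4,165,0],"angular":[0,0,0],"fingers":255},{"dp":[26.6,180,0],"angular":[0,0,0],"fingers":255}]' 60
python3 -m inch '[{"dp":[2.2,15,0],"angular":[0,0,0],"fingers":255},{"dp":[4.4,30,0],"angular":[0,0,0],"fingers":255},{"dp":[6.7,45,0],"angular":[0,0,0],"fingers":255},{"dp":[8.9,60,0],"angular":[0,0,0],"fingers":255},{"dp":[11.1,75,0],"angular":[0,0,0],"fingers":255},{"dp":[13.3,90,0],"angular":[0,0,0],"fingers":255},{"dp":[15.5,105,0],"angular":[0,0,0],"fingers":255},{"dp":[17.6,119,0],"angular":[0,0,0],"fingers":255},{"dp":[19.5,132,0],"angular":[0,0,0],"fingers":255},{"dp":[21.3,144,0],"angular":[0,0,0],"fingers":255},{"dp":[22.9,155,0],"angular":[0,0,0],"fingers":255},{"dp":[24.4,165,0],"angular":[0,0,0],"fingers":255}]' 60
python3 go.py 502 -283 250 8.7
```

```text
clock: 7.72
eef_pos: [506.4, 126.0, 250.7]
tcp_rot: [3.141, -0.0, -0.16]
contact_force: [-0.1, 0.1, -4.4]
opening: 0.132
clock: 8.72
eef_pos: [503.8, -55.7, 250.7]
tcp_rot: [3.141, -0.0, -0.16]
contact_force: [0.0, -0.1, -5.1]
opening: 0.128
clock: 9.72
eef_pos: [502.1, -221.9, 250.5]
tcp_rot: [3.142, -0.0, -0.159]
contact_force: [0.0, 0.1, -5.1]
opening: 0.135
t 9.72 pos [ 502.1  -221.94  250.52] rpy [ 3.14 -0.   -0.16] F [ 0.05  0.08 -5.1 ] M [0.1  0.01 0.02] op 0.135
dp [ 9.6  60.3   0.52] ang [ 0.   -0.   -0.31]
```

```bash

python3 -m inch '[{"dp":[1.4,9,0],"angular":[0,0,-0.005],"fingers":255},{"dp":[2.6,17,0],"angular":[0,0,-0.015],"fingers":255},{"dp":[3.7,24,0],"angular":[0,0,-0.035],"fingers":255},{"dp":[4.7,30,0],"angular":[0,0,-0.065],"fingers":255},{"dp":[5.6,36,0],"angular":[0,0,-0.1],"fingers":255},{"dp":[6.5,41,0],"angular":[0,0,-0.14],"fingers":255},{"dp":[7.3,46,0],"angular":[0,0,-0.18],"fingers":255},{"dp":[8,50,0],"angular":[0,0,-0.22],"fingers":255},{"dp":[8.6,54,0],"angular":[0,0,-0.255],"fingers":255},{"dp":[9.1,57,0],"angular":[0,0,-0.285],"fingers":255},{"dp":[9.5,59,0],"angular":[0,0,-0.305],"fingers":255},{"dp":[9.6,60,0],"angular":[0,0,-0.311],"fingers":255}]' 60
python3 -m inch '[{"dp":[0,0,0],"angular":[0,0,0],"fingers":255},{"dp":[0,0,0],"angular":[0,0,0],"fingers":255}]' 60
python3 - <<'E'
from h import *
for n in("side","top"):
    p,d=vision.grab_frame(n); cv2.imwrite(f"pics/{n}4.png",p);np.save(f"pics/{n}4_d.npy",d)
    if n=="side": a=cv2.resize(p[100:300,200:400],(400,400),interpolation=2)
    else: b=cv2.resize(p[100:300,330:530],(400,400),interpolation=2)
cv2.imwrite("pics/e4.png",np.hstack([a,b]))
E
python3 go.py 594 -269.2 250 8.7
```

```text
clock: 10.72
eef_pos: [502.4, -281.8, 250.3]
tcp_rot: [-3.141, 0.0, 0.153]
contact_force: [0.2, 0.6, -5.2]
opening: 0.131
clock: 10.88
eef_pos: [502.4, -281.4, 250.4]
tcp_rot: [-3.141, 0.0, 0.151]
contact_force: [0.4, -0.3, -5.8]
opening: 0.13
t 10.98 pos [ 502.36 -281.31  250.44] rpy [-3.14  0.    0.15] F [-0.03 -0.08 -5.05] M [-0.   -0.01 -0.03] op 0.130
dp [92.42  1.88  0.44] ang [-0.  0. -0.]
```

View pics/e4.png

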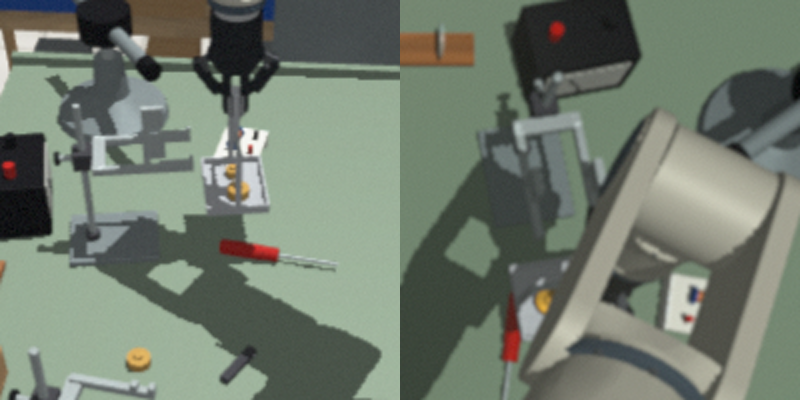

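```bash
python3 - <<'E'
from h import *
np.set_printoptions(precision=1,suppress=True)
for n in("side","top"):
    d=np.load(f"pics/{n}4_d.npy");P=cloud(n,d);Q=P[d>0]
    def sel(lo,hi,x0,x1,y0,y1): return Q[(Q[:,2]>lo)&(Q[:,2]<hi)&(Q[:,0]>x0)&(Q[:,0]<x1)&(Q[:,1]>y0)&(Q[:,1]<y1)]
    T=sel(98,135,430,580,-370,-190); print(n,"tray",len(T),cv2.minAreaRect(T[:,:2].astype(np.float32)),np.percentile(T,[1,99],0))
    T=sel(230,252,580,690,-330,-200)
    k=cv2.kmeans(T[:,1].astype(np.float32),2,None,(3,50,.1),5,0)[1].ravel()
    for i in(0,1): R=T[k==i]; print("  ",len(R),np.median(R,0),cv2.minAreaRect(R[:,:2].astype(np.float32)))
    T=sel(205,232,440,560,-370,-190); print("bar",len(T), T.min(0),T.max(0))
E
```

```text
side tray 841 ((501.9121398925781, -279.656005859375), (100.58763122558594, 139.1009979248047), 8.590177536010742) [[ 448.  -349.2  103.8]
 [ 555.7 -209.1  130.5]]
   52 [ 632.8 -298.7  238.4] ((632.7223510742188, -300.451416015625), (31.469118118286133, 15.026208877563477), 7.232296466827393)
   56 [ 618.4 -224.   238.4] ((621.8272705078125, -225.56997680664062), (33.66047286987305, 16.541208267211914), 15.391160011291504)
bar 58 [ 487.6 -269.   205.6] [ 506.  -210.2  230.9]
top tray 636 ((501.0938720703125, -256.6741943359375), (99.64612579345703, 80.61125183105469), 9.111560821533203) [[ 449.  -285.8  104.3]
 [ 552.9 -211.9  131.7]]
   76 [ 623.7 -227.4  240.9] ((624.4325561523438, -228.4929656982422), (33.764549255371094, 10.968481063842773), 9.010226249694824)
   70 [ 638.3 -301.8  241.4] ((636.3516845703125, -303.1377868652344), (34.10697555541992, 11.514280319213867), 11.293928146362305)
bar 55 [ 490.  -250.1  205.1] [ 502.  -216.2  231.7]
```

```bash

python3 -m inch '[{"dp":[1,0.2,0],"angular":[0,0,0],"fingers":255},{"dp":[4,0.5,0],"angular":[0,0,0],"fingers":255},{"dp":[9,1,0],"angular":[0,0,0],"fingers":255},{"dp":[16,1.5,0],"angular":[0,0,0],"fingers":255},{"dp":[24,2,0],"angular":[0,0,0],"fingers":255},{"dp":[33,2,0],"angular":[0,0,0],"fingers":255},{"dp":[42,2,0],"angular":[0,0,0],"fingers":255},{"dp":[51,2,0],"angular":[0,0,0],"fingers":255},{"dp":[60,2,0],"angular":[0,0,0],"fingers":255},{"dp":[68,2,0],"angular":[0,0,0],"fingers":255},{"dp":[75,2,0],"angular":[0,0,0],"fingers":255},{"dp":[81,2,0],"angular":[0,0,0],"fingers":255}]' 60
python3 -m inch '[{"dp":[5,0,0],"angular":[0,0,0],"fingers":255},{"dp":[9,0,0],"angular":[0,0,0],"fingers":255},{"dp":[11,0,0],"angular":[0,0,0],"fingers":255},{"dp":[11,0,0],"angular":[0,0,0],"fingers":255},{"dp":[11,0,0],"angular":[0,0,0],"fingers":255}]' 60
python3 - <<'E'
from h import *
p,d=vision.grab_frame("side"); cv2.imwrite("pics/side5.png",p);np.save("pics/side5_d.npy",d)
cv2.imwrite("pics/e5.png",cv2.resize(p[110:250,210:360],(642,600),interpolation=2))
E
python3 go.py 594 -269.2 250 8.7
```

```text
clock: 11.98
eef_pos: [583.6, -270.9, 250.3]
tcp_rot: [-3.141, 0.0, 0.152]
contact_force: [1.0, 0.4, -4.7]
opening: 0.129
clock: 12.4
eef_pos: [593.4, -269.5, 250.4]
tcp_rot: [-3.142, 0.0, 0.152]
contact_force: [-0.2, -0.2, -4.4]
opening: 0.135
t 12.45 pos [ 593.31 -269.57  250.43] rpy [-3.14  0.    0.15] F [ 0.15 -0.2  -5.91] M [-0.09 -0.04 -0.03] op 0.132
dp [ 0.74 -0.26  0.43] ang [-0.  0.  0.]
```

View pics/e5.png

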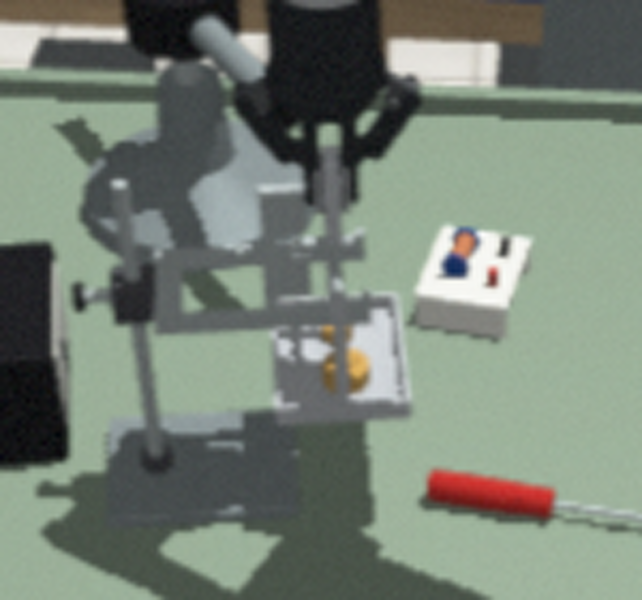

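```bash

python3 -m inch '[{"dp":[0,0,1],"angular":[0,0,0],"fingers":255},{"dp":[0,0,3],"angular":[0,0,0],"fingers":255},{"dp":[0,0,5],"angular":[0,0,0],"fingers":255},{"dp":[0,0,7],"angular":[0,0,0],"fingers":255},{"dp":[0,0,8],"angular":[0,0,0],"fingers":255},{"dp":[0,0,8],"angular":[0,0,0],"fingers":255}]' 60
python3 -m inch '[{"dp":[0,0,1],"angular":[0,0,0],"fingers":255},{"dp":[0,0,3],"angular":[0,0,0],"fingers":255},{"dp":[0,0,5],"angular":[0,0,0],"fingers":255},{"dp":[0,0,7],"angular":[0,0,0],"fingers":255},{"dp":[0,0,8],"angular":[0,0,0],"fingers":255},{"dp":[0,0,8],"angular":[0,0,0],"fingers":255}]' 60
python3 go.py 594 -269.2 222 8.7
```

```text
clock: 12.95
eef_pos: [593.3, -269.4, 242.0]
tcp_rot: [-3.141, 0.001, 0.152]
contact_force: [-0.6, 0.5, -5.3]
opening: 0.135
clock: 13.45
eef_pos: [593.4, -269.4, 234.0]
tcp_rot: [-3.141, 0.0, 0.152]
contact_force: [-0.5, -0.5, -5.7]
opening: 0.134
t 13.45 pos [ 593.43 -269.41  234.05] rpy [-3.14  0.    0.15] F [-0.53 -0.48 -5.69] M [-0.03  0.01  0.01] op 0.134
dp [ 0.6  -0.11 12.05] ang [-0.  0.  0.]
```

```bash

m(){ :; }
python3 -m inch '[{"dp":[0,0,1],"angular":[0,0,0],"fingers":255},{"dp":[0,0,2],"angular":[0,0,0],"fingers":255},{"dp":[0,0,3],"angular":[0,0,0],"fingers":255},{"dp":[0,0,3],"angular":[0,0,0],"fingers":255}]' | grep -E 'eef|force'
python3 -m inch '[{"dp":[0,0,1],"angular":[0,0,0],"fingers":255},{"dp":[0,0,2],"angular":[0,0,0],"fingers":255},{"dp":[0,0,2],"angular":[0,0,0],"fingers":255}]' | grep -E 'eef|force'
python3 -m inch '[{"dp":[0,0,1],"angular":[0,0,0],"fingers":255},{"dp":[0,0,1],"angular":[0,0,0],"fingers":255}]' | grep -E 'eef|force'; python3 go.py
```

```text
eef_pos: [593.5, -269.5, 231.2]
contact_force: [-0.2, 0.5, -4.8]
eef_pos: [593.5, -269.5, 229.2]
contact_force: [0.5, 0.5, -4.6]
eef_pos: [593.5, -269.5, 228.3]
contact_force: [0.1, 0.4, -5.4]
t 14.20 pos [ 593.53 -269.5   228.27] rpy [-3.14  0.    0.15] F [ 0.08  0.43 -5.44] M [-0.01 -0.02  0.02] op 0.131
```

```bash

python3 -m inch '[{"dp":[0,0,0.7],"angular":[0,0,0],"fingers":255},{"dp":[0,0,1],"angular":[0,0,0],"fingers":255},{"dp":[0,0,1],"angular":[0,0,0],"fingers":255}]' | grep -E 'eef|force'
python3 -m inch '[{"dp":[0,0,0.7],"angular":[0,0,0],"fingers":255},{"dp":[0,0,1],"angular":[0,0,0],"fingers":255},{"dp":[0,0,1],"angular":[0,0,0],"fingers":255}]' | grep -E 'eef|force'
python3 go.py
```

```text
eef_pos: [593.6, -269.5, 227.4]
contact_force: [-0.7, -0.2, -5.7]
eef_pos: [593.6, -269.5, 226.3]
contact_force: [-0.1, 0.2, -4.5]
t 14.70 pos [ 593.57 -269.49  226.31] rpy [-3.14  0.    0.15] F [-0.08  0.19 -4.47] M [-0.   -0.07  0.  ] op 0.133
```

```bash

python3 -m inch '[{"dp":[0,0,0.7],"angular":[0,0,0],"fingers":255},{"dp":[0,0,1],"angular":[0,0,0],"fingers":255},{"dp":[0,0,1],"angular":[0,0,0],"fingers":255}]' | grep -E 'eef|force'
python3 go.py
```

```text
eef_pos: [593.6, -269.5, 225.4]
contact_force: [0.3, -0.5, -4.7]
t 14.95 pos [ 593.57 -269.48  225.35] rpy [-3.14  0.    0.15] F [ 0.29 -0.5  -4.75] M [-0.05  0.01 -0.01] op 0.132
```

```bash

python3 -m inch '[{"dp":[0,0,0.7],"angular":[0,0,0],"fingers":255},{"dp":[0,0,1],"angular":[0,0,0],"fingers":255},{"dp":[0,0,1],"angular":[0,0,0],"fingers":255}]' | grep -E 'eef|force'

```

```text
eef_pos: [593.6, -269.5, 224.3]
contact_force: [0.5, -0.0, -5.2]
```

```bash

python3 -m inch '[{"dp":[0,0,0.7],"angular":[0,0,0],"fingers":255},{"dp":[0,0,1],"angular":[0,0,0],"fingers":255},{"dp":[0,0,1],"angular":[0,0,0],"fingers":255}]' | grep -E 'eef|force'

```

```text
eef_pos: [593.6, -269.5, 223.3]
contact_force: [-0.1, 0.2, -4.8]
```

```bash

python3 -m inch '[{"dp":[0,0,0.7],"angular":[0,0,0],"fingers":255},{"dp":[0,0,1],"angular":[0,0,0],"fingers":255},{"dp":[0,0,1],"angular":[0,0,0],"fingers":255}]' | grep -E 'eef|force'

```

```text
eef_pos: [593.7, -269.5, 223.1]
contact_force: [-1.7, 0.7, 1.9]
```

```bash
python3 go.py
```

```text
t 15.70 pos [ 593.7  -269.53  223.05] rpy [ 3.14 -0.    0.15] F [-1.74  0.69  1.95] M [0.18 0.36 0.1 ] op 0.128
```

```bash

python3 -m inch '[{"dp":[0,0,-0.3],"angular":[0,0,0],"fingers":255},{"dp":[0,0,-0.4],"angular":[0,0,0],"fingers":255},{"dp":[0,0,-0.4],"angular":[0,0,0],"fingers":255},{"dp":[0,0,-0.4],"angular":[0,0,0],"fingers":255}]' | grep -E 'eef|force'
python3 go.py 628.6 -263.9 223.1 8.7
```

```text
eef_pos: [593.7, -269.5, 223.1]
contact_force: [-2.1, 0.2, 0.9]
t 16.03 pos [ 593.7  -269.53  223.07] rpy [ 3.14 -0.    0.15] F [-2.07  0.15  0.93] M [0.1  0.36 0.06] op 0.132
dp [35.35 -0.28 -0.03] ang [ 0. -0.  0.]
```

```bash

python3 -m inch '[{"dp":[0,0,-0.2],"angular":[0,0,0],"fingers":255},{"dp":[1,0,-0.3],"angular":[0,0,0],"fingers":255},{"dp":[2.5,0,-0.3],"angular":[0,0,0],"fingers":255},{"dp":[4,0,-0.3],"angular":[0,0,0],"fingers":255},{"dp":[6,0,-0.3],"angular":[0,0,0],"fingers":255},{"dp":[8,0,-0.3],"angular":[0,0,0],"fingers":255},{"dp":[8,0,-0.3],"angular":[0,0,0],"fingers":255}]' | grep -E 'eef|force'
python3 go.py 628.6 -263.9 223.1 8.7
```

```text
eef_pos: [602.1, -268.3, 223.1]
contact_force: [-1.9, -0.3, 0.5]
t 16.62 pos [ 602.11 -268.3   223.12] rpy [ 3.14 -0.    0.15] F [-1.92 -0.33  0.55] M [-0.08  0.29  0.  ] op 0.133
dp [26.85 -0.34  0.04] ang [ 0. -0.  0.]
```

```bash

python3 -m inch '[{"dp":[1,0,-0.2],"angular":[0,0,0],"fingers":255},{"dp":[2.5,0,-0.3],"angular":[0,0,0],"fingers":255},{"dp":[4,0,-0.3],"angular":[0,0,0],"fingers":255},{"dp":[6,0,-0.3],"angular":[0,0,0],"fingers":255},{"dp":[8,0,-0.3],"angular":[0,0,0],"fingers":255},{"dp":[9,0,-0.3],"angular":[0,0,0],"fingers":255},{"dp":[9,0,-0.3],"angular":[0,0,0],"fingers":255}]' | grep -E 'eef|force'
python3 -m inch '[{"dp":[1,0,0],"angular":[0,0,0],"fingers":255},{"dp":[2.5,0,0],"angular":[0,0,0],"fingers":255},{"dp":[4,0,0],"angular":[0,0,0],"fingers":255},{"dp":[5,0,0],"angular":[0,0,0],"fingers":255},{"dp":[5,0,0],"angular":[0,0,0],"fingers":255}]' | grep -E 'eef|force'
python3 go.py 628.6 -263.9 223.1 8.7
```

```text
eef_pos: [610.9, -266.8, 223.2]
contact_force: [0.3, -0.4, -3.8]
eef_pos: [615.6, -266.1, 223.4]
contact_force: [0.2, 0.0, -5.9]
t 17.62 pos [ 615.63 -266.12  223.39] rpy [-3.14 -0.    0.15] F [ 0.16  0.04 -5.87] M [-0.01  0.03  0.05] op 0.137
dp [13.16 -0.23  0.29] ang [-0. -0.  0.]
```

```bash

python3 -m inch '[{"dp":[1,0,0.1],"angular":[0,0,0],"fingers":255},{"dp":[2.5,0,0.1],"angular":[0,0,0],"fingers":255},{"dp":[4.5,0,0.1],"angular":[0,0,0],"fingers":255},{"dp":[6.5,0,0.1],"angular":[0,0,0],"fingers":255},{"dp":[8.5,0,0.1],"angular":[0,0,0],"fingers":255},{"dp":[10,0,0.1],"angular":[0,0,0],"fingers":255},{"dp":[11,0,0.1],"angular":[0,0,0],"fingers":255},{"dp":[11,0,0.1],"angular":[0,0,0],"fingers":255}]' | grep -E 'eef|force'
python3 -m inch '[{"dp":[1,0,0],"angular":[0,0,0],"fingers":255},{"dp":[2,0,0],"angular":[0,0,0],"fingers":255},{"dp":[2,0,0],"angular":[0,0,0],"fingers":255}]' | grep -E 'eef|force'
python3 - <<'E'
from h import *
p,d=vision.grab_frame("side"); cv2.imwrite("pics/side6.png",p);np.save("pics/side6_d.npy",d)
cv2.imwrite("pics/e6.png",cv2.resize(p[110:250,210:360],(642,600),interpolation=2))
E
python3 go.py 628.6 -263.9 223.1 8.7
```

```text
eef_pos: [626.5, -264.4, 223.3]
contact_force: [-0.2, 0.7, -5.3]
eef_pos: [628.4, -264.2, 223.3]
contact_force: [0.2, 0.2, -5.4]
t 18.58 pos [ 628.28 -264.22  223.37] rpy [ 3.14 -0.    0.15] F [-0.15 -0.39 -5.  ] M [ 0.01 -0.06 -0.01] op 0.134
dp [ 0.37 -0.26  0.27] ang [ 0. -0.  0.]
```

View pics/e6.png

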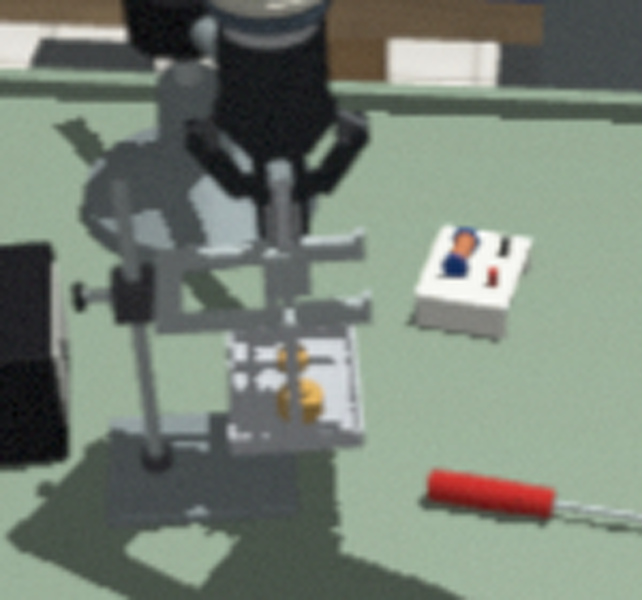

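```bash

python3 -m inch '[{"dp":[0,0,0.5],"angular":[0,0,0],"fingers":255},{"dp":[0,0,1],"angular":[0,0,0],"fingers":255},{"dp":[0,0,1.2],"angular":[0,0,0],"fingers":255},{"dp":[0,0,1.2],"angular":[0,0,0],"fingers":255}]' | grep -E 'eef|force'
python3 go.py
```

```text
eef_pos: [628.1, -264.2, 222.1]
contact_force: [0.0, -0.5, -4.7]
t 18.92 pos [ 628.11 -264.19  222.05] rpy [-3.14  0.    0.15] F [ 0.02 -0.48 -4.7 ] M [ 0.01  0.02 -0.04] op 0.135
```

Below the level of the flats with no contact, so the bar is inside the notch. I'll keep lowering.

```bash

python3 -m inch '[{"dp":[0,0,0.5],"angular":[0,0,0],"fingers":255},{"dp":[0,0,1],"angular":[0,0,0],"fingers":255},{"dp":[0,0,1.5],"angular":[0,0,0],"fingers":255},{"dp":[0,0,1.5],"angular":[0,0,0],"fingers":255}]' | grep -E 'eef|force'
python3 go.py
```

```text
eef_pos: [628.2, -264.2, 220.5]
contact_force: [0.3, 0.2, -4.9]
t 19.25 pos [ 628.16 -264.16  220.5 ] rpy [-3.14  0.    0.15] F [ 0.3   0.21 -4.95] M [-0.02 -0.02  0.03] op 0.134
```

```bash

python3 -m inch '[{"dp":[0,0,0.5],"angular":[0,0,0],"fingers":255},{"dp":[0,0,1],"angular":[0,0,0],"fingers":255},{"dp":[0,0,1],"angular":[0,0,0],"fingers":255}]' | grep -E 'eef|force'
python3 go.py
```

```text
eef_pos: [628.2, -264.2, 219.5]
contact_force: [-0.6, -0.1, -5.1]
t 19.50 pos [ 628.16 -264.18  219.51] rpy [-3.14  0.    0.15] F [-0.63 -0.1  -5.07] M [-0.02  0.    0.05] op 0.135
```

Expected seat is about 5 mm below the flats, at TCP ≈ 218.1.

```bash

python3 -m inch '[{"dp":[0,0,0.5],"angular":[0,0,0],"fingers":255},{"dp":[0,0,0.8],"angular":[0,0,0],"fingers":255},{"dp":[0,0,0.8],"angular":[0,0,0],"fingers":255}]' | grep -E 'eef|force'

```

```text
eef_pos: [628.2, -264.2, 218.8]
contact_force: [-0.2, 0.6, -4.5]
```

```bash

python3 -m inch '[{"dp":[0,0,0.5],"angular":[0,0,0],"fingers":255},{"dp":[0,0,0.5],"angular":[0,0,0],"fingers":255},{"dp":[0,0,0.5],"angular":[0,0,0],"fingers":255}]' | grep -E 'eef|force'

```

```text
eef_pos: [628.2, -264.2, 218.4]
contact_force: [-1.3, -0.7, -4.7]
```

```bash

python3 -m inch '[{"dp":[0,0,0.4],"angular":[0,0,0],"fingers":255},{"dp":[0,0,0.5],"angular":[0,0,0],"fingers":255},{"dp":[0,0,0.5],"angular":[0,0,0],"fingers":255}]' | grep -E 'eef|force'
python3 go.py

```

```text
eef_pos: [628.3, -264.3, 218.2]
contact_force: [-1.1, 0.7, -1.8]
t 20.25 pos [ 628.29 -264.25  218.15] rpy [ 3.14 -0.    0.15] F [-1.12  0.71 -1.79] M [-0.01  0.16  0.02] op 0.133
```

```bash

python3 -m inch '[{"dp":[0,0,0.3],"angular":[0,0,0],"fingers":255},{"dp":[0,0,0.3],"angular":[0,0,0],"fingers":255},{"dp":[0,0,0.3],"angular":[0,0,0],"fingers":255}]' | grep -E 'eef|force'
python3 go.py

```

```text
eef_pos: [628.3, -264.3, 218.0]
contact_force: [-1.8, 1.6, 2.4]
t 20.50 pos [ 628.3  -264.26  218.04] rpy [ 3.14 -0.    0.15] F [-1.82  1.59  2.37] M [0.09 0.37 0.  ] op 0.133
```

```bash

python3 -m inch '[{"dp":[0,0,-0.2],"angular":[0,0,0],"fingers":255},{"dp":[0,0,-0.3],"angular":[0,0,0],"fingers":255},{"dp":[0,0,-0.3],"angular":[0,0,0],"fingers":255},{"dp":[0,0,-0.3],"angular":[0,0,0],"fingers":255}]' 20 | grep -E 'eef|force'
python3 go.py
python3 -m inch '[{"dp":[0,0,0],"angular":[0,0,0],"fingers":222},{"dp":[0,0,0],"angular":[0,0,0],"fingers":220},{"dp":[0,0,0],"angular":[0,0,0],"fingers":217},{"dp":[0,0,0],"angular":[0,0,0],"fingers":213},{"dp":[0,0,0],"angular":[0,0,0],"fingers":209},{"dp":[0,0,0],"angular":[0,0,0],"fingers":205},{"dp":[0,0,0],"angular":[0,0,0],"fingers":200},{"dp":[0,0,0],"angular":[0,0,0],"fingers":190},{"dp":[0,0,0],"angular":[0,0,0],"fingers":180},{"dp":[0,0,0],"angular":[0,0,0],"fingers":170},{"dp":[0,0,0],"angular":[0,0,0],"fingers":170}]' 20
python3 - <<'E'
from h import *
p,d=vision.grab_frame("side"); cv2.imwrite("pics/side7.png",p);np.save("pics/side7_d.npy",d)
cv2.imwrite("pics/e7.png",cv2.resize(p[110:250,210:360],(642,600),interpolation=2))
E
python3 go.py
```

```text
eef_pos: [628.3, -264.2, 218.0]
contact_force: [-1.6, 0.6, 1.2]
t 20.83 pos [ 628.31 -264.24  218.03] rpy [ 3.14 -0.    0.15] F [-1.59  0.59  1.19] M [0.11 0.31 0.  ] op 0.132
clock: 21.75
eef_pos: [628.2, -264.2, 217.9]
tcp_rot: [3.142, -0.0, 0.152]
contact_force: [-0.7, 0.1, 0.8]
opening: 0.332
t 21.80 pos [ 628.22 -264.21  217.85] rpy [ 3.14 -0.    0.15] F [-0.15 -0.18  0.19] M [-0.02 -0.05  0.02] op 0.327
```

View pics/e7.png

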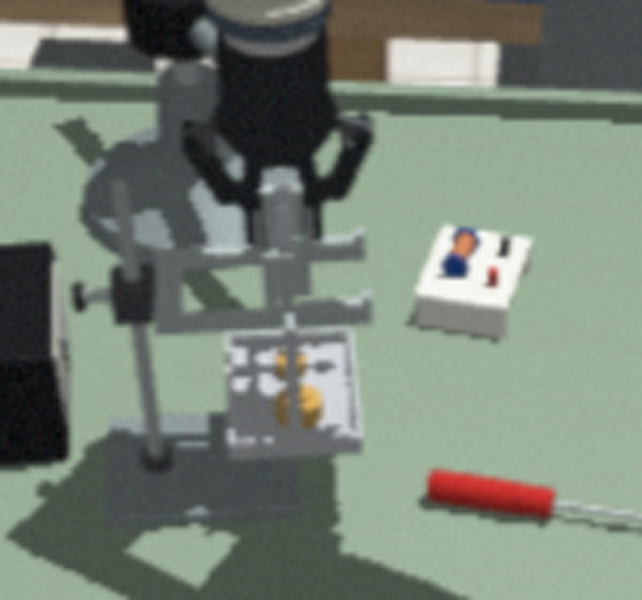

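```bash

python3 -m inch '[{"dp":[0,0,-2],"angular":[0,0,0],"fingers":170},{"dp":[0,0,-6],"angular":[0,0,0],"fingers":170},{"dp":[0,0,-12],"angular":[0,0,0],"fingers":170},{"dp":[0,0,-20],"angular":[0,0,0],"fingers":170},{"dp":[0,0,-30],"angular":[0,0,0],"fingers":170},{"dp":[0,0,-42],"angular":[0,0,0],"fingers":170},{"dp":[0,0,-56],"angular":[0,0,0],"fingers":170},{"dp":[0,0,-72],"angular":[0,0,0],"fingers":170},{"dp":[0,0,-88],"angular":[0,0,0],"fingers":170},{"dp":[0,0,-104],"angular":[0,0,0],"fingers":170},{"dp":[0,0,-120],"angular":[0,0,0],"fingers":170},{"dp":[0,0,-130],"angular":[0,0,0],"fingers":170}]' 20
python3 -m inch '[{"dp":[-20,0,-5],"angular":[0,0,0],"fingers":170},{"dp":[-45,0,-10],"angular":[0,0,0],"fingers":170},{"dp":[-75,0,-10],"angular":[0,0,0],"fingers":170},{"dp":[-105,0,-10],"angular":[0,0,0],"fingers":170},{"dp":[-135,0,-10],"angular":[0,0,0],"fingers":170},{"dp":[-160,0,-10],"angular":[0,0,0],"fingers":170},{"dp":[-180,0,-10],"angular":[0,0,0],"fingers":170},{"dp":[-180,0,-10],"angular":[0,0,0],"fingers":170},{"dp":[-180,0,-10],"angular":[0,0,0],"fingers":170},{"dp":[-180,0,-10],"angular":[0,0,0],"fingers":170}]' 20
python3 - <<'E'
from h import *
np.set_printoptions(precision=1,suppress=True)
for n in("side","top"):
    p,d=vision.grab_frame(n); cv2.imwrite(f"pics/{n}8.png",p)
    P=cloud(n,d);Q=P[d>0]
    def sel(lo,hi,x0,x1,y0,y1): return Q[(Q[:,2]>lo)&(Q[:,2]<hi)&(Q[:,0]>x0)&(Q[:,0]<x1)&(Q[:,1]>y0)&(Q[:,1]<y1)]
    T=sel(252,275,590,680,-300,-220); print(n,"tab top",len(T),np.median(T,0))
    T=sel(60,98,550,700,-360,-170); print("tray",cv2.minAreaRect(T[:,:2].astype(np.float32)))
    T=sel(70,83,550,700,-360,-170); A=np.c_[T[:,:2],np.ones(len(T))]; print("floor plane",np.linalg.lstsq(A,T[:,2],rcond=None)[0].round(3),len(T))
    if n=="side": a=cv2.resize(p[80:280,200:400],(400,400),interpolation=2)
    else: b=cv2.resize(p[100:300,330:530],(400,400),interpolation=2)
cv2.imwrite("pics/e8.png",np.hstack([a,b]))
E
python3 go.py
```

```text
clock: 22.8
eef_pos: [628.8, -264.5, 351.2]
tcp_rot: [3.14, -0.003, 0.152]
contact_force: [-0.2, 0.9, 0.2]
opening: 0.334
clock: 23.63
eef_pos: [450.9, -291.5, 358.5]
tcp_rot: [3.141, -0.001, 0.152]
contact_force: [0.2, 0.5, 0.6]
opening: 0.329
side tab top 29 [ 625.5 -259.6  261.1]
tray ((629.3341674804688, -262.06732177734375), (100.07435607910156, 139.1295166015625), 9.066064834594727)
floor plane [ 0.   0.  71.1] 572
top tab top 70 [ 627.4 -263.7  261.9]
tray ((632.571044921875, -263.9085998535156), (101.46870422363281, 129.5404510498047), 8.945256233215332)
floor plane [ 0.   0.  70.5] 881
t 23.73 pos [ 451.2  -291.37  357.96] rpy [ 3.14 -0.    0.15] F [-0.5   0.01 -1.19] M [0.04 0.01 0.06] op 0.328
```

View pics/e8.png

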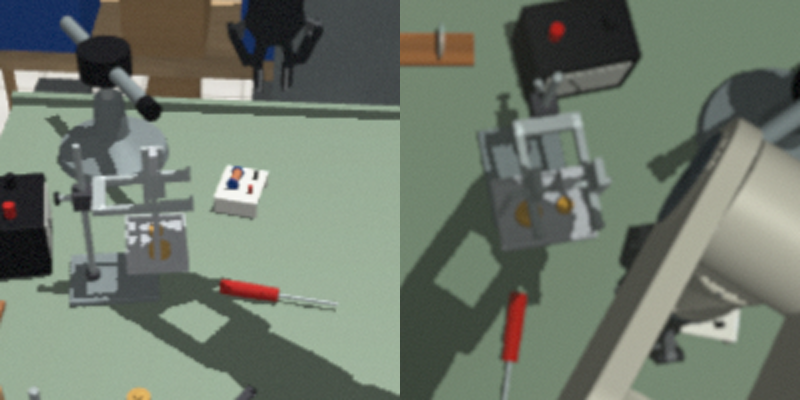

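View pics/side8.png

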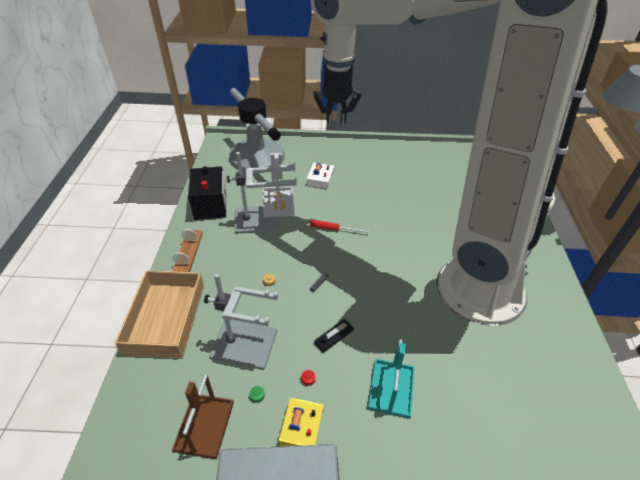

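```bash
python3 -c "
from rig import sign_off
print(sign_off())"
```

```text
the job is handed in; nothing more can be done
None
```

The silver pan, with both brass weights in it, now hangs in the notches of the keeper stand, and I handed the job in at about 23.7 s.

- **Lift and carry:** I gripped the tab, lifted it about 20 mm, drew it 86 mm clear of the open hooks, and carried it across level.
- **Landing and seating:** I lowered it in 1 mm steps near contact until the bar touched the flats. That put them at about 193 mm, against about 192 mm from the camera depth. I slid it back under the keepers and let it down to contact in the notches about 5 mm lower, as specified. Then I opened the fingers slowly and backed away upward. Landing and seating changed the wrist force by about 7 N.

**Last checks:**
- **Pan position:** The tab top is at about 261.9 mm, where about 262 mm is expected when seated. Yaw is about 9° and the tray floor reads level.
- **Weights:** Both brass weights are in the tray and look upright.
- **Other things on the bench:** They look unmoved in the last side view; I did not measure them.
- **Robot:** The gripper is clear of everything.

**What disagreed:** The two cameras differed by 2 to 4 mm sideways, so I used the mean. For about the last 19 mm of the slide back, to just before lowering, the bar may have been about 0.2 mm above the flats, because the wrist carried the whole weight there. No check failed.

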